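# Set a tilt table on its tall setting block

### The job

Set the tilt table to its steep angle: tip its plate up (its stiff pivot keeps it where you leave it), bring the taller of the two steel setting blocks, upright as it stands, in between the base's rails until it is well under the plate's roller, and press the plate down until the roller rests on the block's top. Leave the shorter block where it stands.

Things in the scene. Friction and masses are not known exactly. Their poses are not given: they have to be found in the camera images.
- tilt_base: Fixed dark steel base of the tilt table. Origin on the bench amid the base; own y runs from the open front to the pivot at the back, own x along the pivot. Two rails, 10 mm high, 12 mm wide, run from y=-80 to +100 mm; the channel between them is 76 mm wide, open at the front (-y), with the bench as its floor; a cross bar closes it at y=+90 mm.
- pivot (a point): Middle of the fixed pivot axis (along base x), at base y=+85 mm, 14 mm above the bench; axes as the base. The pivot is stiff (friction 0.6 Nm, plate about 0.35 kg): the plate stays where it is left; about 13 N near the top of the end stop tips it up, about 3 N on the free edge presses it down.
- tilt_plate (a joint): Tilt of the plate in rad: 0 = level, grows as its free front edge rises, stops at 0.75. With the roller on a block of height h: sin(tilt) = (h - 4 mm)/150 mm, that is 0.383 on the tall block, 0.242 on the short one. The roller clears the tall block from about 0.40 up.
- roller (a point): Centre of the plate's steel roller, 20 mm in diameter, 70 mm long along base x, under the plate, 150 mm from the pivot axis. The aluminium plate is 120 mm wide and 10 mm thick; its upper face is 18 mm above the line from pivot to roller; its free edge lies 15 mm beyond the roller.
- stop_top (a point): Middle of the top edge, on the roller side, of the end stop: an upright aluminium fence fixed square on the plate over the pivot, 120 mm wide (base x), 9 mm thick, its top 90 mm above the pivot axis and 72 mm above the plate's face. Pushing its roller-side face near the top towards base +y tips the plate up.
- under_roller (a point): Fixed point on the bench in the channel, right under the roller when the plate is level (base x=0, y=-65 mm); axes as the base.
- tall_block: Taller steel setting block, loose: 45 mm wide (own x), 110 mm long (own y), 60 mm high, about 0.5 kg, dark hole marks in its faces. Origin at the centre of its underside. Stands on the bench; either end may go first.
- short_block: Shorter steel setting block, loose, not to be used: same outline, 45 x 110 mm, but 40 mm high, 0.33 kg. Origin at the centre of its underside.
Mind the look-alikes: they are no part of the job. What is shaped like the tall_block but blue or orange is not meant.

How it is judged:
By the outcome, as a careful person would: the job done as asked, in the order asked, and still so for the second after the job is handed in, with the robot touching nothing.
It also fails if it takes over 70 s, if anything falls off the work surface, if the arm or the gripper's body presses on something with over 40 N, if the wrist force passes 120 N, or if a joint passes its speed limit or range.

### The arm

A 6-joint arm with a two-finger parallel gripper is mounted at the origin on a cart in front of the work surface, level with it; the furniture and walls round the work are solid. World frame = base frame: x ahead of the robot, y to its left, z up, the work surface at z = 0. Lengths are in m, angles in rad, forces in N, time in s.
With the tool pointing down it reaches from about 0.325 to 0.9 m from the base axis. Payload 6.1 kg.
Tool frame: the origin (TCP) lies midway between the tips of the shut fingers; the grasp point (between the pads) lies 19 mm behind it; z points along the fingers, y is the line along which they close (so a half turn about z gives the same grasp; the last joint's range is limited). The gripper opens to 87 mm and grips with 3 to 60 N. Pads are 19 mm wide; open, the fingers measure 117 mm over their backs; the gripper's body (75 mm by 190 mm) begins 51 mm behind the grasp point.
Start: joints at [1.061, 0.22, 1.526, -0, 1.395, -0.126], TCP at [0.234, 0.58, 0.223] pointing down, gripper open.
Joint ranges: [-2.98, 2.98], [-0.91, 2.08], [0.09, 2.57], [-1.24, 4.39], [0.2, 2.65], [-2.68, 2.68]. Speed limits (rad/s): [2.57, 2.57, 3.01, 3.14, 3.14, 3.14].

### API

Orientations are given as a unit quaternion [w, x, y, z].
In Python, from rig import get_obs, camera, close_job gives the robot as it stands.
- The arm moves only by the tool move_arm, never from a script. Its arguments are lists of equal length, an entry for each row: "jaw": the closure, from -1 (fully open) to 1 (shut); "linear": the shift along the tool's x, y, z as a fraction of full scale, a list of three; "spin": the turn about the tool's z as a fraction of full scale. A call has exactly 8 rows; each row shifts and turns the commanded pose from where the row before left it, along the tool's axes as they then stand; what a row does not reach is not made up. Full scale, the value 1, is 50 mm for a shift and 180 degrees for a turn. A row lasts 1/8 s, in which the tool goes at most 62.5 mm and 10.7 degrees, less where a joint would pass 70% of its speed; a pose out of reach is approached as far as the arm can. A call with a number of a shift or a turn outside -1 to 1 is refused whole. A call with a gripper value outside its range is refused whole. The fingers move at their own pace and stop on an object; "force" is the grip in N (left out, the last holds). Time passes only in rows, so rows that do not move let the fingers close, or fill a call up. It gives the time, the measured TCP pose, the force, the opening and the grip force at its end, in the units of the state.
- get_obs(): the state, without advancing time (a new reading comes with each control period).
- camera(name): name is "side" or "top"; returns a dict with "color" (400x640x3 uint8, blue, green, red), "intrinsics" (3x3 intrinsics, pixels), "D" ([k1, k2, p1, p2, k3] as OpenCV has them; the pictures are not rectified), "R" (3x3) and "t" (3): a world point X has camera coordinates R X + t. Camera axes: x right, y down, z forward; pixel columns grow to the right and rows downward; lengths in m; the calibration is good to about 2 mm. A picture is of the moment at which its call begins. There is no depth.
- close_job(): hands the job in; it is judged then, once.
The state is a dict: "time_s": time; "qpos": joint angles; "qd": joint speeds; "joint_torque": joint torques, N m; "tcp_pos": TCP position; "tcp_rot": TCP orientation; "ft_force": force on the tool from outside, world axes, zero at the start; "ft_torque": the same for the moment, N m; "gripper_width": finger opening in m; "grasp_force": force on a finger pad.
Only numpy, scipy, OpenCV 4.12 (cv2) and the standard library are available. Lean on these libraries where they do the work, as an engineer would, in place of code of your own. Each camera call takes 0.05 s, during which the arm holds its last target. There are 200 camera calls.

## Working session

There is one attempt and no reset: what is moved stays moved. The work goes in short steps, Python scripts to look and compute and a tool call to move; the robot and the scene stay as the last step left them, time stands still between calls to the robot, and variables do not carry over. Pictures are saved under pics/ and viewed, at most 10 in all, crops included, and the job is handed in when it is done.

Besides the shell and the picture viewer there is one more tool, called as name(argument=value, ...), one argument or row to a line, values as JSON. move_arm: Moves the arm, as the interface text tells. Its arguments: {"type":"object","properties":{"jaw":{"type":"array","items":{"type":"number"}},"linear":{"type":"array","items":{"type":"array","items":{"type":"number"}}},"spin":{"type":"array","items":{"type":"number"}},"force":{"type":"number"}},"required":["jaw","linear","spin"]}

```bash
mkdir -p pics; python3 - <<'E'
from rig import get_obs,camera
import cv2,numpy as np,pickle
o=get_obs();print({k:np.round(v,3).tolist() for k,v in o.items()})
for n in("side","top"):
    c=camera(n);cv2.imwrite(f"pics/{n}0.png",c["color"]);pickle.dump(c,open(n+".pkl","wb"))
    print(n,c["intrinsics"].tolist(),c["D"],np.round(-c["R"].T@c["t"],3))
E
```

```text
{'time_s': 0.0, 'qpos': [1.061, 0.221, 1.528, 0.0, 1.395, -0.126], 'qd': [-0.0, -0.0, -0.0, -0.001, 0.0, -0.0], 'joint_torque': [0.0, -49.46, -38.738, 0.07, 0.057, -0.0], 'tcp_pos': [0.234, 0.579, 0.221], 'tcp_rot': [-0.0, 0.191, 0.982, -0.001], 'ft_force': [1.228, 0.377, -0.487], 'ft_torque': [0.046, -0.003, -0.014], 'grasp_force': 0.0, 'gripper_width': 0.087}
side [[407.00516768611465, 0.0, 320.54927057018676], [0.0, 407.00516768611465, 203.3676928500528], [0.0, 0.0, 1.0]] [-0.08805067  0.          0.          0.          0.        ] [0.404 0.649 0.702]
top [[415.46997046650506, 0.0, 323.68818719435575], [0.0, 415.46997046650506, 192.81094096445406], [0.0, 0.0, 1.0]] [-0.11175618  0.          0.          0.          0.        ] [ 0.384 -0.069  1.067]
```

View pics/side0.png

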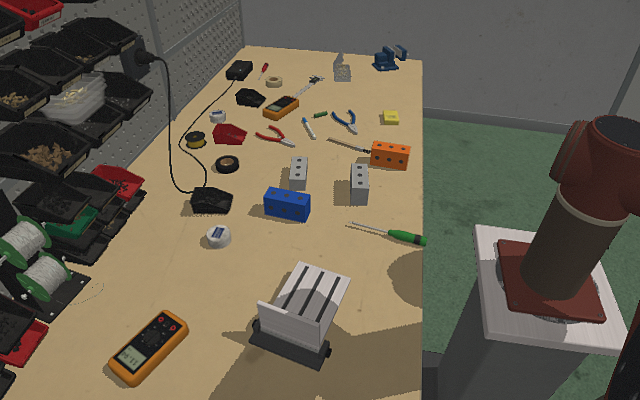

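View pics/top0.png

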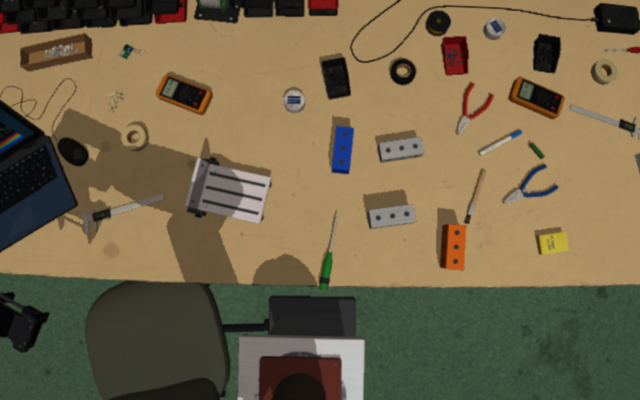

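The side view shows grey blocks at (299,172) and (359,184), a blue one at (287,203), an orange one at (390,155) and the table at (300,310). In the top view the same things are at grey (401,149) and (391,216), blue (342,149), orange (454,247), and table (230,188) with its pivot on the left. Only the two greys can be meant, so their heights will decide. Enlarged crop next.

```bash
python3 - <<'E'
import cv2,numpy as np
t=cv2.imread("pics/top0.png");s=cv2.imread("pics/side0.png")
f=lambda i,x,y,w,h,k:cv2.resize(i[y:y+h,x:x+w],None,fx=k,fy=k,interpolation=cv2.INTER_CUBIC)
a=f(t,360,130,80,100,4);b=f(s,270,140,120,75,4);
c=f(t,180,145,100,80,4);d=f(s,240,250,120,125,4)
def pad(i,h,w):
    return cv2.copyMakeBorder(i,0,h-i.shape[0],0,w-i.shape[1],cv2.BORDER_CONSTANT)
cv2.imwrite("pics/c1.png",np.hstack([a[:400],pad(b,400,480)]))
cv2.imwrite("pics/c2.png",np.hstack([c[:,:400] if 0 else cv2.resize(c,(400,320)),cv2.resize(d,(384,400))[:320]]) if 0 else np.hstack([pad(cv2.resize(c,None,fx=.8,fy=.8),500,320),d]))
E
```

```text
(no output)
```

View pics/c1.png

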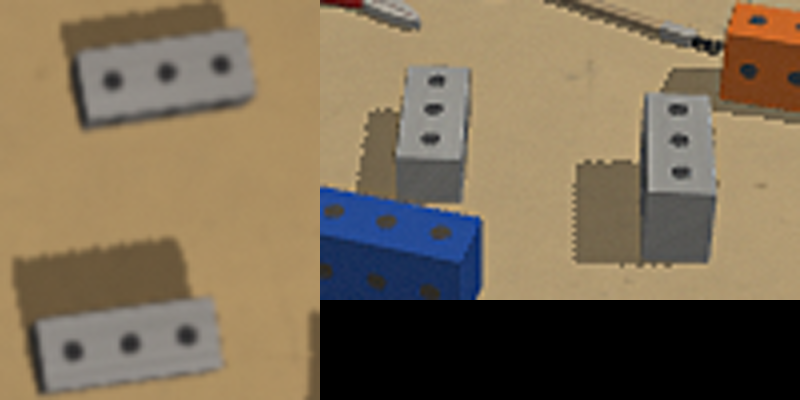

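View pics/c2.png

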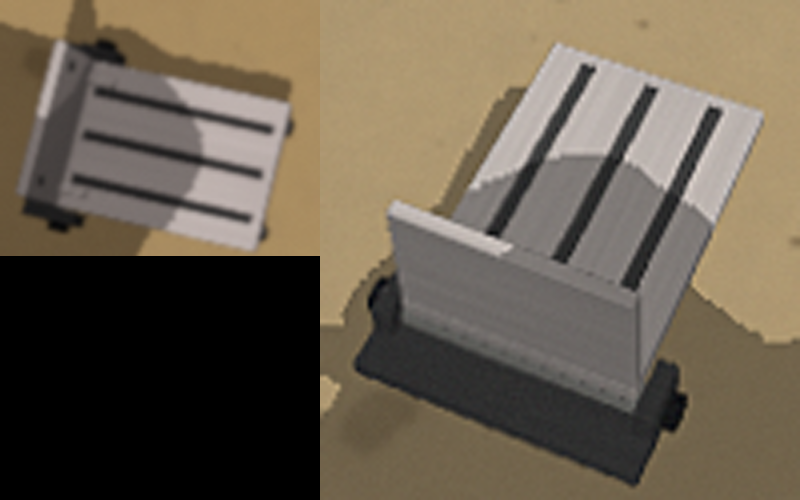

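The grey block at top (391,216) / side (359,184) is plainly higher than the one at top (401,149) / side (299,172). I'll confirm by triangulating the hole marks and the plate corners.

```bash
cat > h.py <<'E'
import cv2,numpy as np,pickle
def ray(c,p):
    u=cv2.undistortPoints(np.array([[p]],float),c["intrinsics"],c["D"])[0,0]
    return -c["R"].T@c["t"], c["R"].T@np.array([u[0],u[1],1])
def plane(c,p,z):
    o,d=ray(c,p);return o+d*(z-o[2])/d[2]
def tri(cs,ps):
    A=0;b=0;R=[]
    for c,p in zip(cs,ps):
        o,d=ray(c,p);d=d/np.linalg.norm(d);M=np.eye(3)-np.outer(d,d);A=A+M;b=b+M@o;R.append((o,M))
    x=np.linalg.solve(A,b);return x,max(np.linalg.norm(M@(x-o)) for o,M in R)
def proj(c,X):
    r,_=cv2.Rodrigues(c["R"]);return cv2.projectPoints(np.array(X,float).reshape(-1,3),r,c["t"],c["intrinsics"],c["D"])[0][:,0]
E
python3 - <<'E'
from h import *
T=pickle.load(open("top.pkl","rb"));S=pickle.load(open("side.pkl","rb"))
tb=lambda x,y:(360+x/4-.4,130+y/4-.4); sb=lambda x,y:(270+(x-320)/4-.4,140+y/4-.4)
tt=lambda x,y:(180+x/3.2-.4,145+y/3.2-.4); st=lambda x,y:(240+(x-320)/4-.4,250+y/4-.4)
P={"A1":(tb(221,65),sb(436,80)),"A2":(tb(166,73),sb(433,109)),"A3":(tb(112,81),sb(430,139)),
"B1":(tb(187,336),sb(678,109)),"B2":(tb(130,344),sb(680,140)),"B3":(tb(73,351),sb(681,172)),
"plF_far":(tt(291,103),st(557,43)),"plF_near":(tt(254,250),st(763,113)),
"stop_far":(tt(60,40),st(392,203)),"stop_near":(tt(18,192),st(638,290)),
"slotmid_f":(tt(262,174),st(650,90)),"slotmid_b":(tt(86,134),st(562,260))}
for k,(a,b) in P.items():
    x,e=tri((T,S),(a,b));print(k,np.round(x,4),round(e,4))
for n,p in(("baseback_far",(358,370)),("baseback_near",(636,485))): print(n,plane(S,st(*p),0).round(4))
E
```

```text
A1 [ 0.6355 -0.2816  0.0417] 0.0015
A2 [ 0.6295 -0.2465  0.0419] 0.0013
A3 [ 0.6236 -0.2122  0.0418] 0.0012
B1 [ 0.4613 -0.2545  0.0617] 0.0009
B2 [ 0.456  -0.2198  0.0617] 0.0009
B3 [ 0.4513 -0.1851  0.062 ] 0.0009
plF_far [0.5507 0.0821 0.0367] 0.0003
plF_near [0.4348 0.1075 0.0367] 0.0006
stop_far [0.5852 0.2476 0.1066] 0.0003
stop_near [0.4702 0.2717 0.1105] 0.0002
slotmid_f [0.4949 0.1033 0.0358] 0.001
slotmid_b [0.5158 0.2354 0.0676] 0.0036
baseback_far [0.605  0.2719 0.    ]
baseback_near [0.464  0.3021 0.    ]
```

The block at side (359,184) / top (391,216) has its top near 60 mm, so it is the tall one. The other stands near 40 mm, and the blue and orange ones are excluded by colour. Next I tip the plate with the fingers shut.

move_arm(
  jaw=[1,1,1,1,1,1,1,1],
  linear=[
    [0,0,0],
    [-0.65,-0.54,0],
    [-0.65,-0.54,0],
    [-0.65,-0.54,0],
    [-0.65,-0.54,0],
    [-0.65,-0.54,0],
    [-0.65,-0.54,0],
    [-0.65,-0.54,0],
  ],
  spin=[-0.055,0,0,0,0,0,0,0],
  force=40,
)

```text
time_s: 1.1
tcp_pos: [0.4173, 0.3458, 0.2221]
tcp_rot: [-0.0, 0.105, 0.994, -0.0]
ft_force: [0.5, 0.6, 0.8]
gripper_width: 0.0148
grasp_force: 0.0
```

move_arm(
  jaw=[1,1,1,1,1,1,1,1],
  linear=[
    [-0.63,-0.52,0],
    [-0.63,-0.52,0],
    [-0.63,-0.52,0],
    [-0.63,-0.52,0],
    [0,0,0.7],
    [0,0,0.7],
    [0,0,0.7],
    [0,0,0.7],
  ],
  spin=[0,0,0,0,0,0,0,0],
)

```text
time_s: 2.1
tcp_pos: [0.5179, 0.2188, 0.081]
tcp_rot: [-0.0, 0.105, 0.994, -0.0]
ft_force: [1.0, 0.3, -0.2]
gripper_width: 0.0003
grasp_force: 0.0
```

move_arm(
  jaw=[1,1,1,1,1,1,1,1],
  linear=[
    [0,0.3,0.04],
    [0,0.15,0.02],
    [0,0.15,0.02],
    [0,0.15,0.02],
    [0,0.15,0.02],
    [0,0.15,0.02],
    [0,0.15,0.02],
    [0,0.12,0],
  ],
  spin=[0,0,0,0,0,0,0,0],
)

```text
time_s: 3.1
tcp_pos: [0.5318, 0.2804, 0.0745]
tcp_rot: [-0.001, 0.105, 0.994, -0.003]
ft_force: [-1.8, -14.2, -1.5]
gripper_width: 0.0006
grasp_force: 5.5
```

```bash
python3 - <<'E'
from rig import camera
import cv2,numpy as np
s=camera("side")["color"][200:380,200:400];t=camera("top")["color"][130:250,160:290]
cv2.imwrite("pics/tip1.png",np.hstack([cv2.resize(s,(500,450)),cv2.resize(t,(300,277)) if 0 else cv2.copyMakeBorder(cv2.resize(t,(300,277)),0,173,0,0,0)]))
E
```

```text
(no output)
```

View pics/tip1.png

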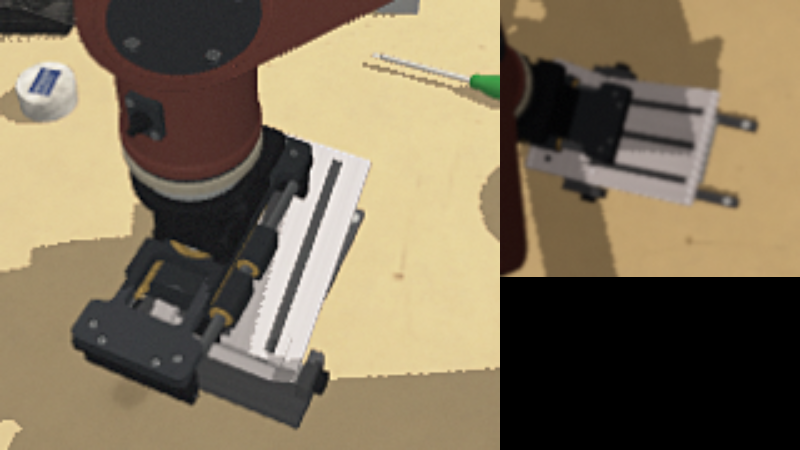

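The plate is tipped, with its front edge now left of the exposed rail ends at crop (757,125) and (738,200). I'll back off, rise and spin towards the block's yaw.

move_arm(
  jaw=[1,1,1,1,-1,-1,-1,-1],
  linear=[
    [0,-0.4,0],
    [0,-0.4,-0.2],
    [0,0,-0.7],
    [0,0,-0.7],
    [0,0,-0.7],
    [0,0,-0.7],
    [0,0,0],
    [0,0,0],
  ],
  spin=[0,0,0,0.0553,0.0553,0.0553,0.0553,0.0553],
)

```text
time_s: 4.2
tcp_pos: [0.5245, 0.2445, 0.2269]
tcp_rot: [0.001, 0.516, 0.856, 0.002]
ft_force: [-0.2, 0.1, -0.3]
gripper_width: 0.0329
grasp_force: 0.0
```

move_arm(
  jaw=[-1,-1,-1,-1,-1,-1,-1,-1],
  linear=[
    [0,0,0],
    [0,0,0],
    [-0.9,-0.25,0],
    [-0.9,-0.25,0],
    [-0.9,-0.25,0],
    [-0.9,-0.25,0],
    [-0.9,-0.25,0],
    [-0.9,-0.25,0],
  ],
  spin=[0.0547,0.0547,0,0,0,0,0,0],
)

```text
time_s: 5.2
tcp_pos: [0.4893, -0.0353, 0.226]
tcp_rot: [0.001, 0.653, 0.757, 0.001]
ft_force: [1.0, -0.6, 0.1]
gripper_width: 0.087
grasp_force: 0.0
```

```bash
python3 - <<'E'
from rig import camera
import cv2,numpy as np,pickle
for n in("side","top"):
    c=camera(n);pickle.dump(c,open(n+"1.pkl","wb"))
    if n=="side": s=c["color"][230:380,230:380]
    else: t=c["color"][140:240,180:290]
cv2.imwrite("pics/tip2.png",np.hstack([cv2.resize(s,(450,450),interpolation=2),cv2.copyMakeBorder(cv2.resize(t,(330,300),interpolation=2),0,150,0,0,0)]))
E
```

```text
(no output)
```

View pics/tip2.png

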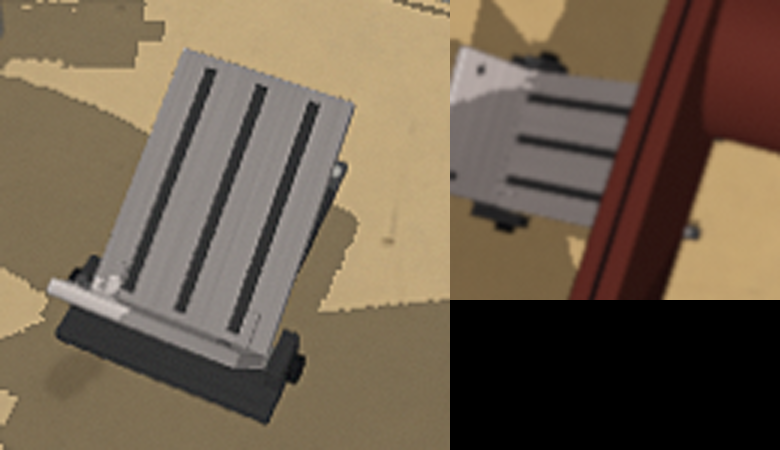

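The plate stays tipped on its own, with side front corners at crop (184,50) and (354,103). I'll measure the tilt and refine the base origin from the rail ends.

```bash
python3 - <<'E'
from h import *
T=pickle.load(open("top1.pkl","rb"));S=pickle.load(open("side1.pkl","rb"))
O=np.array([.5096,.173,0]);X=np.array([.978,-.2094,0]);Y=np.array([.2094,.978,0])
for p,s in(((184,50),.06),((354,103),-.06)):
    o,d=ray(S,(230+p[0]/3-.3,230+p[1]/3-.3));k=(s-(o-O)@X)/(d@X);q=o+k*d
    print("corner y,z",(q-O)@Y,q[2])
for p in((271.4,184.2),(263.1,216.7)):
    q=plane(T,p,.01);print("rail end",q.round(4),"base",((q-O)@X).round(4),((q-O)@Y).round(4))
for th in(.5,.55,.6,.65,.7): print(th,85-165*np.cos(th)+18*np.sin(th),14+165*np.sin(th)+18*np.cos(th))
E
```

```text
corner y,z -0.048498557867281814 0.11117530766270167
corner y,z -0.04667852414729883 0.11579782973387054
rail end [0.5354 0.0831 0.01  ] base 0.044 -0.0825
rail end [0.4511 0.1019 0.01  ] base -0.0423 -0.0818
0.5 -51.17146301703586 108.9016999837202
0.55 -46.25817601906658 115.58883417062987
0.6 -41.0168119389863 122.02204917855505
0.65 -35.460471457345506 128.18526532032953
0.7 -29.603042531662155 134.0630777653398
```

move_arm(
  jaw=[-1,-1,-1,-1,-1,-1,-1,-1],
  linear=[
    [-0.81,-0.236,0],
    [-0.81,-0.236,0],
    [-0.81,-0.236,0],
    [-0.81,-0.236,0],
    [-0.81,-0.236,0],
    [0,0,0.9],
    [0,0,0.9],
    [0,0,0.9],
  ],
  spin=[0,0,0,0,0,0,0,0],
)

```text
time_s: 6.3
tcp_pos: [0.4615, -0.2427, 0.0895]
tcp_rot: [0.001, 0.653, 0.757, 0.0]
ft_force: [0.4, -0.1, 0.4]
gripper_width: 0.087
grasp_force: 0.0
```

move_arm(
  jaw=[-1,-1,-1,1,1,1,1,1],
  linear=[
    [-0.03,-0.03,0.5],
    [0,0,0.5],
    [0,0,0.4],
    [0,0,0],
    [0,0,0],
    [0,0,0],
    [0,0,0],
    [0,0,0],
  ],
  spin=[0,0,0,0,0,0,0,0],
  force=60,
)

```text
time_s: 7.3
tcp_pos: [0.4599, -0.2446, 0.0201]
tcp_rot: [0.001, 0.653, 0.757, 0.0]
ft_force: [1.6, -0.0, -0.1]
gripper_width: 0.0453
grasp_force: 4.4
```

move_arm(
  jaw=[1,1,1,1,1,1,1,1],
  linear=[
    [0,0,0],
    [0,0,0],
    [0,0,-0.2],
    [0,0,-0.3],
    [0,0,-0.4],
    [0,0,0],
    [0,0,0],
    [0,0,0],
  ],
  spin=[0,0,0,0,0,0.038,0.038,0.038],
)

```text
time_s: 8.3
tcp_pos: [0.4591, -0.2443, 0.0652]
tcp_rot: [-0.0, 0.779, 0.627, -0.0]
ft_force: [0.1, 0.3, -3.2]
gripper_width: 0.0447
grasp_force: 60.0
```

move_arm(
  jaw=[1,1,1,1,1,1,1,1],
  linear=[
    [0.4,-0.07,0],
    [0.8,-0.14,0],
    [0.8,-0.14,0],
    [0.8,-0.14,0],
    [0.8,-0.14,0],
    [0.5,-0.08,0],
    [0.24,-0.03,0],
    [0,0,0],
  ],
  spin=[0,0,0,0,0,0,0,0],
)

```text
time_s: 9.3
tcp_pos: [0.4684, -0.0237, 0.0647]
tcp_rot: [0.0, 0.777, 0.63, -0.0]
ft_force: [0.3, -0.4, -3.2]
gripper_width: 0.0446
grasp_force: 60.0
```

```bash
python3 - <<'E'
from rig import camera,get_obs
import cv2,numpy as np
print(get_obs()["ft_force"])
s=camera("side")["color"][140:360,230:430];t=camera("top")["color"][130:260,180:380]
cv2.imwrite("pics/carry.png",np.hstack([cv2.resize(s,(400,440),interpolation=2),cv2.copyMakeBorder(cv2.resize(t,(400,260),interpolation=2),0,180,0,0,0)]))
E
```

```text
[ 0.31479261 -0.37864354 -3.18419414]
```

View pics/carry.png

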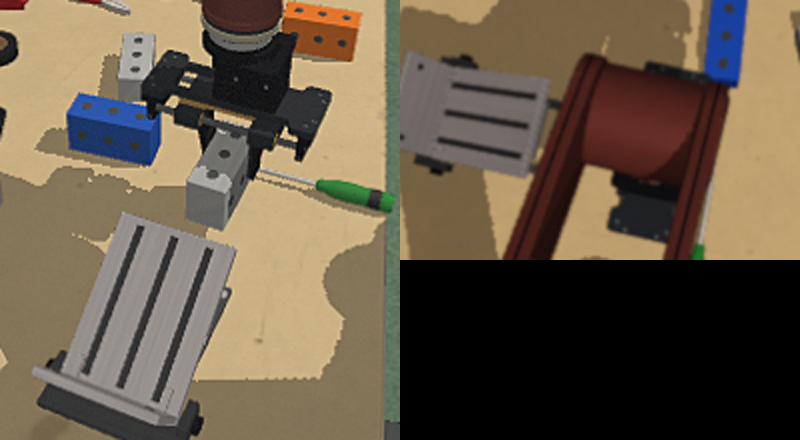

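The held block is the tall one, at side crop (215,180), hanging level. The short one still stands behind the blue block. Now I lower it and enter the channel.

move_arm(
  jaw=[1,1,1,1,1,1,1,1],
  linear=[
    [0,0,0.35],
    [0,0,0.35],
    [0.3,0,0],
    [0.4,0,0],
    [0.4,0,0],
    [0.4,0,0],
    [0.38,0,0],
    [0,0,0],
  ],
  spin=[0,0,0,0,0,0,0,0],
)

```text
time_s: 10.4
tcp_pos: [0.4891, 0.0686, 0.0304]
tcp_rot: [0.0, 0.777, 0.629, 0.001]
ft_force: [-0.1, -0.9, -3.6]
gripper_width: 0.0444
grasp_force: 60.0
```

move_arm(
  jaw=[1,1,1,1,1,1,1,1],
  linear=[
    [0,0,0.06],
    [0,0,0.04],
    [0,0,0.03],
    [0,0,0.03],
    [0,0,0.02],
    [0,0,0.02],
    [0,0,0],
    [0,0,0],
  ],
  spin=[0,0,0,0,0,0,0,0],
)

```text
time_s: 11.4
tcp_pos: [0.4883, 0.0674, 0.0201]
tcp_rot: [0.0, 0.777, 0.629, -0.0]
ft_force: [-4.1, -1.4, 6.5]
gripper_width: 0.0445
grasp_force: 60.0
```

move_arm(
  jaw=[-0.4,-0.4,-0.4,-0.4,-0.4,-0.4,-0.4,1],
  linear=[
    [0,0,0],
    [0,0,0],
    [0,0,0],
    [0,0,-0.3],
    [0,0,-0.8],
    [0,0,-0.8],
    [0,0,-0.8],
    [0,0,-0.8],
  ],
  spin=[0,0,0,0,0,0,0,0],
)

```text
time_s: 12.4
tcp_pos: [0.4883, 0.0675, 0.1971]
tcp_rot: [0.0, 0.778, 0.629, 0.001]
ft_force: [1.1, -0.5, -0.0]
gripper_width: 0.0564
grasp_force: 0.0
```

```bash
python3 - <<'E'
from rig import camera,get_obs
import cv2,numpy as np,pickle
for n in("side","top"):
    c=camera(n);pickle.dump(c,open(n+"2.pkl","wb"))
    if n=="side": s=c["color"][200:350,260:410]
    else: t=c["color"][140:240,200:310]
cv2.imwrite("pics/placed.png",np.hstack([cv2.resize(s,(450,450),interpolation=2),cv2.copyMakeBorder(cv2.resize(t,(330,300),interpolation=2),0,150,0,0,0)]))
E
```

```text
(no output)
```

View pics/placed.png

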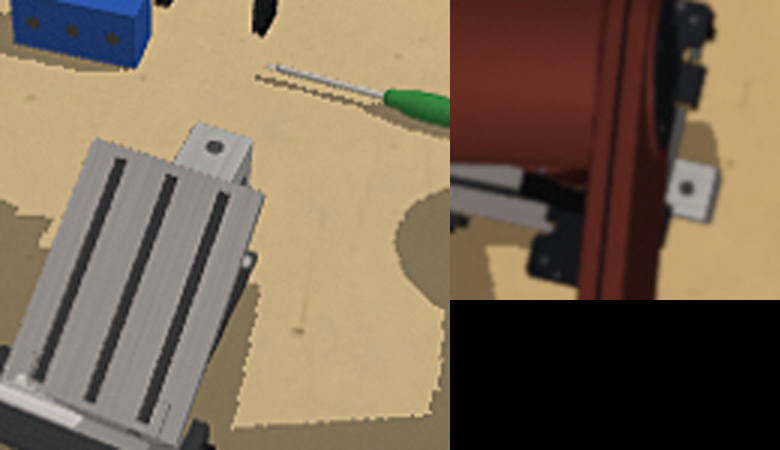

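The block stands under the plate with its outer end showing, its hole at side crop (214,147) and top crop (687,188). I'll check its position.

```bash
python3 - <<'E'
from h import *
T=pickle.load(open("top2.pkl","rb"));S=pickle.load(open("side2.pkl","rb"))
O=np.array([.510,.171,0]);X=np.array([.978,-.2094,0]);Y=np.array([.2094,.978,0])
x,e=tri((T,S),((200+237/3-.3,140+188/3-.3),(260+214/3-.3,200+147/3-.3)))
print(x,e,(x-O)@X,(x-O)@Y)
for p in((697,155),(722,166),(711,222)):
  q=plane(T,(200+(p[0]-450)/3-.3,140+p[1]/3-.3),.061);print((q-O)@X,(q-O)@Y)
E
```

```text
[0.48464401 0.05654117 0.06073673] 0.0010932183235713652 -0.0008304824186870646 -0.11725028399261765
0.02621190056885666 -0.11912246469398372
0.02198792451754304 -0.14118725550251426
-0.02445663748711612 -0.14315846841836852
```

move_arm(
  jaw=[1,1,1,1,1,1,1,1],
  linear=[
    [0.71,0,0],
    [0.71,0,0],
    [0,0,0],
    [0,0,0.7],
    [0,0,0.7],
    [0,0,0],
    [0,0,0],
    [0,0,0],
  ],
  spin=[0,0,0,0,0,0,0,0],
  force=20,
)

```text
time_s: 13.5
tcp_pos: [0.5044, 0.1368, 0.1265]
tcp_rot: [0.001, 0.778, 0.629, 0.001]
ft_force: [-0.3, -0.1, -0.3]
gripper_width: 0.0005
grasp_force: 0.0
```

move_arm(
  jaw=[1,1,1,1,1,1,1,1],
  linear=[
    [0,0,0.2],
    [0,0,0.1],
    [-0.03,0,0.08],
    [-0.03,0,0.08],
    [-0.03,0,0.06],
    [-0.03,0,0.06],
    [-0.03,0,0.04],
    [0,0,0],
  ],
  spin=[0,0,0,0,0,0,0,0],
)

```text
time_s: 14.5
tcp_pos: [0.5015, 0.1295, 0.0933]
tcp_rot: [-0.0, 0.778, 0.629, -0.0]
ft_force: [0.3, -0.3, 0.9]
gripper_width: 0.0007
grasp_force: 0.6
```

move_arm(
  jaw=[1,1,1,1,1,1,1,1],
  linear=[
    [0,0,0.02],
    [0,0,0.02],
    [0,0,0.02],
    [0,0,0.02],
    [0,0,0],
    [0,0,0],
    [0,0,0],
    [0,0,0],
  ],
  spin=[0,0,0,0,0,0,0,0],
)

```text
time_s: 15.5
tcp_pos: [0.5014, 0.1296, 0.0895]
tcp_rot: [-0.0, 0.778, 0.629, -0.0]
ft_force: [-0.7, -0.3, 2.3]
gripper_width: 0.0005
grasp_force: 0.8
```

move_arm(
  jaw=[1,1,1,1,1,1,1,1],
  linear=[
    [0,0,0.02],
    [0,0,0.02],
    [0,0,0.02],
    [0,0,0],
    [0,0,0],
    [0,0,0],
    [0,0,0],
    [0,0,0],
  ],
  spin=[0,0,0,0,0,0,0,0],
)

```text
time_s: 16.5
tcp_pos: [0.5017, 0.1295, 0.0886]
tcp_rot: [0.0, 0.777, 0.629, -0.0]
ft_force: [-8.0, -1.0, 17.8]
gripper_width: 0.0005
grasp_force: 7.8
```

The force rose sharply to 18 N at z = 0.089, so the roller is on the block. I'll lift off and check.

move_arm(
  jaw=[1,1,1,1,1,1,1,1],
  linear=[
    [0,0,-0.1],
    [0,0,-0.6],
    [0,0,-0.8],
    [0,0,-0.8],
    [-0.9,0,-0.5],
    [-0.9,0,0],
    [-0.9,0,0],
    [-0.9,0,0],
  ],
  spin=[0,0,0,0,0,0,0,0],
)

```text
time_s: 17.5
tcp_pos: [0.4631, -0.0475, 0.2261]
tcp_rot: [-0.0, 0.777, 0.629, -0.0]
ft_force: [0.3, -0.5, -0.8]
gripper_width: 0.0007
grasp_force: 0.0
```

```bash
python3 - <<'E'
from rig import camera,get_obs
import cv2,numpy as np,pickle
print(get_obs()["ft_force"])
for n in("side","top"):
    c=camera(n);pickle.dump(c,open(n+"3.pkl","wb"))
    if n=="side": s=c["color"][200:350,260:410]
    else: t=c["color"][140:240,180:290]
cv2.imwrite("pics/end.png",np.hstack([cv2.resize(s,(450,450),interpolation=2),cv2.copyMakeBorder(cv2.resize(t,(330,300),interpolation=2),0,150,0,0,0)]))
E
```

```text
[ 0.29091387 -0.4507609  -0.81242784]
```

View pics/end.png

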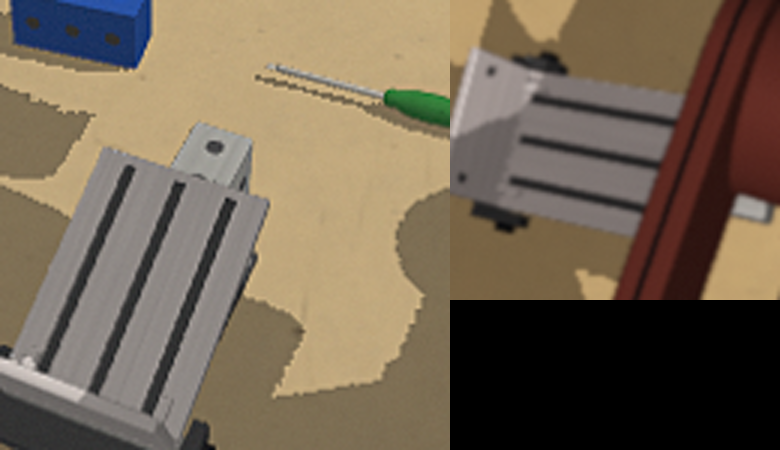

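The block did not move (hole still at (214,147)) and the plate has come down, with its front corners at (107,148) and (269,199). I'll check the tilt and hand in.

```bash
python3 - <<'E'
from h import *
S=pickle.load(open("side3.pkl","rb"))
O=np.array([.510,.171,0]);X=np.array([.978,-.2094,0]);Y=np.array([.2094,.978,0]);z=[]
for p,s in(((107,148),.06),((269,199),-.06)):
    o,d=ray(S,(260+p[0]/3-.3,200+p[1]/3-.3));q=o+d*(s-(o-O)@X)/(d@X);z.append(q[2]);print((q-O)@Y,q[2])
print("expected -0.061 0.092")
if abs(np.mean(z)-.0935)<.006:
    from rig import close_job;print(close_job())
E
```

```text
-0.06649626053001692 0.08355234611001205
-0.06043109814344933 0.09292332560685546
expected -0.061 0.092
the job is handed in; nothing more can be done
None
```

The tilt table is set to its steep angle and the job is handed in at about 18 s: the plate rests with its roller on the tall block, which stands between the rails. Force rose sharply to 18 N at the end of the press. The final side view put the plate's front corners at 84 and 93 mm (92 mm expected), so the tilt check is only rough. The short block was not touched.

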